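# Hook the damper return spring onto its anchor post with the spring puller

## Task

Hook the return spring of the damper drive plate onto its headed anchor post: take the spring puller from the tool rack, put its pin down into the eye at the spring's free end, stretch the spring past the post, swing it across and ease it back so that the hook catches behind the post. Pull the spring only with the puller, not with the fingers, and hang the puller back in the rack hole it came from.

Things in the scene. Friction and masses are not known exactly. Their poses are not given: they have to be found in the camera images.
- spring_puller: Spring puller, 120 mm tall, 0.12 kg, hanging upright in a rack hole. Black SQUARE grip 24 x 24 mm from 54 to 120 mm above the tip; steel flange 44 mm across below it (50 to 54 mm); then a pin 8 mm thick with tapered tip. (The tool with the waisted ROUND grip is a nut driver.) Origin: the pin's tip; z up along the tool, x and y square to the grip's flat faces.
- tool_rack: Fixed dark steel rack, 64 x 190 mm, top 60 mm above the bench, with two 26 mm holes at y = +50 and -50 mm. A tool's flange rests on the top; the hanging puller's tip is 10 mm above the bench, over the hole's centre. The puller may start in either hole, the nut driver (top 160 mm above the bench) is in the other. Origin: centre, on the bench; y along the row.
- drive_plate: Fixed aluminium plate 235 x 165 x 6 mm. Origin: on the bench under the pivot stud, about which the spring swings freely and level. x points to the anchor post, 130 mm off; y is left of x seen from above. The slack spring stays where left, 0.4 to 0.7 rad round from x on the -y side; swing it towards +y onto the post (it stops 0.12 rad past x). Rubber stop and brass bits: bystanders.
- pull_eye (a point): Centre of the spring's round pull eye, 24 mm above the bench: opening 24 mm, wire 6 mm, plate surface 18 mm below. Moves only level. Distance from the stud's axis: 108 mm slack, 153 mm hooked. Stud side of the eye the wire forms an open hook: crossbar 15 mm from the eye's centre, mouth open to the +y side, with a lip turned back to the stud. x points along the spring, away from the stud.
- spring_hook (a joint): Stretch of the spring, m: 0 slack, 0.045 hooked, at most 0.075. Pull is 0.4 N plus 0.5 N per 10 mm. The hook's lip passes the post only above 0.053 (0.060 is good): stretch so, swing the eye until it lies on the line from stud to post, then ease it back until the crossbar bears on the post's far side and holds the spring.
- anchor_post (a point): Headed steel anchor post on the drive plate, 10 mm thick, head 16 mm across, top 36 mm above the bench. Point: on its axis at the spring's height, 24 mm above the bench. When hooked, the eye's centre lies 23 mm beyond it as seen from the stud.
Things that resemble listed ones, but are neither listed nor needed, are in the scene too. Leave any orange or pink look-alike of the spring_puller alone.

How it is judged:
By the outcome, as a careful person would: the job done as asked, in the order asked, and still so for the second after the job is handed in, with the robot touching nothing.
It also fails if it takes over 61 s, if anything falls off the work surface, if the arm or the gripper's body presses on something with over 40 N, if the wrist force passes 120 N, or if a joint passes its speed limit or range.

## Robot

A 6-joint arm with a two-finger parallel gripper is mounted at the origin on a cart in front of the work surface, level with it; the furniture and walls round the work are solid. World frame = base frame: x ahead of the robot, y to its left, z up, the work surface at z = 0. Lengths are in m, angles in rad, forces in N, time in s.
With the tool pointing down it reaches from about 0.2 to 0.875 m from the base axis. Payload 3.4 kg.
Tool frame: the origin (TCP) lies between the finger pads; the fingertips stand 25 mm ahead of it and the grasp point (between the pads) lies 6 mm ahead of it (r.nose_length is the z of the fingertips in the tool frame, in m); z points along the fingers, y is the line along which they close (so a half turn about z gives the same grasp; the last joint's range is limited). The gripper opens to 94 mm and grips with 3 to 60 N. Pads are 16 mm wide; open, the fingers measure 119 mm over their backs; the gripper's body (75 mm by 177 mm) begins 78 mm behind the grasp point.
Start: joints at [-0.798, 0.276, 1.505, -0, 1.361, -0.121], TCP at [0.448, -0.36, 0.23] pointing down, gripper open.
Joint ranges: [-2.89, 2.89], [-0.75, 2.08], [0.22, 2.7], [-1.18, 4.32], [0.11, 2.71], [-2.7, 2.7]. Speed limits (rad/s): [2.57, 2.57, 3.14, 3.14, 3.14, 3.14].

## Interface

Orientations are given as a unit quaternion [w, x, y, z].
In Python, from plant import r, gripper_to, inverse_kinematics, vision, models, telemetry gives the robot as it stands. Calls block until the motion is done:
- r.move_to(position, orientation): joint-space move of the TCP to a pose.
- r.move_l(position, rot=None, vel=0.15, guard=None): straight line of the TCP; rot=None keeps the orientation; vel is the mean speed in m/s. With guard (N) it stops when the force on the tool has changed by that much, and returns True; else False.
- r.movej(angles): joint-space move.
- gripper_to(opening, f_grip=None): finger opening in m; f_grip is the grip in N (None keeps the last); returns when the fingers have stopped.
- r.hold(seconds).
- inverse_kinematics(position, orientation): joint angles nearest the present ones, or None.
- vision.snapshot(name): name is "side" or "top"; returns the picture (384x512x3 uint8, red, green, blue); there is no depth.
- vision.get_calibration(name): a dict with "fx", "fy", "cx", "cy" (pixels), "position" and "orientation" of the camera in the world. Camera axes: x right, y down, z forward; pixel columns grow to the right and rows downward; lengths in m; the calibration is good to about 2 mm. A picture is of the moment at which its call begins. get_calibration takes no time and is no camera call.
A pose or a line that the arm cannot do raises r.PlanningError and nothing moves.
- r.sign_off(): hands the job in; it is judged then, once.
Trained networks look in the newest picture that a camera, given by its name, has taken for a name from the list of things; names that differ only in an ending like _2 or _b are one class to them, and where a whole thing is asked for, a point or a joint stands for the part that bears it (a point fixed in the world has none). Each returns a list of dicts, best first, with "score" (0 to 1); they miss things now and then, are a little off and sometimes report something else, mostly with a low value. They report only what shows in the picture. A call takes as long as a camera call. They do not tell look-alikes from the thing itself.
- models.boxes_of(thing, camera): "at" ([x, y, z] in m, in world coordinates, good to about 4 mm: the middle of the surface that is visible of it).
- models.regions_of(thing, camera): "pixels" (384x512 bool, what is visible of it).
- models.mark_of(thing, camera): "at" ([x, y, z] in m, in world coordinates, good to about 4 mm: a listed point, or the origin of a listed thing).
Readings, each from a call of its own:
- telemetry.current_t(): time.
- telemetry.current_joints(): joint angles.
- telemetry.current_dq(): joint speeds.
- telemetry.current_joint_efforts(): joint torques, N m.
- telemetry.current_ee_pos(): TCP position.
- telemetry.current_tool_rot(): TCP orientation.
- telemetry.current_wrist_force(): force on the tool from outside, world axes, zero at the start.
- telemetry.current_torque(): the same for the moment, N m.
- telemetry.current_opening(): finger opening in m.
- telemetry.current_finger_force(): force on a finger pad.
Only numpy, scipy, OpenCV 4.12 (cv2) and the standard library are available. Lean on these libraries where they do the work, as an engineer would, in place of code of your own. Each camera call takes 0.05 s, during which the arm holds its last target. There are 200 camera calls.

## Working session

There is one attempt and no reset: what is moved stays moved. The work goes in short steps, each a Python script; the robot and the scene stay as the last script left them, time stands still between calls to the robot, and variables do not carry over. Pictures are saved under pics/ and viewed, at most 10 in all, crops included, and the job is handed in when it is done.

```bash
ls; mkdir -p pics; python3 - <<'E'
from plant import r, vision, models, telemetry
import cv2
for c in("top","side"):
    im=vision.snapshot(c); cv2.imwrite(f"pics/{c}0.png",im[...,::-1])
    k=vision.get_calibration(c); print(c,k)
    for n in("spring_puller","tool_rack","drive_plate","pull_eye","anchor_post"):
        print(n,[(d["at"].round(3).tolist() if hasattr(d["at"],"round") else d["at"],round(d["score"],2)) for d in models.mark_of(n,c)[:4]])
print(telemetry.current_t(), r.nose_length)
E
```

```text
pics
top {'fx': 382.73444661822714, 'fy': 382.73444661822714, 'cx': 254.17162660870392, 'cy': 187.15476627464034, 'position': array([0.39017116, 0.0504049 , 0.97353445]), 'orientation': array([ 0.06581235, -0.69559598,  0.71277316, -0.06139535])}
spring_puller [([0.6263, 0.0755, 0.0012], 0.84), ([0.558, 0.2033, 0.0109], 0.75), ([0.5486, 0.0855, -0.0017], 0.61), ([0.6212, -0.2288, 0.0212], 0.43)]
tool_rack [([0.5443, 0.2528, -0.0001], 0.84), ([0.5567, 0.2043, 0.0116], 0.46)]
drive_plate [([0.5868, -0.0975, -0.001], 0.73)]
pull_eye [([0.5616, -0.2024, 0.0208], 0.53)]
anchor_post [([0.618, -0.227, 0.0196], 0.72)]
side {'fx': 447.9049050261406, 'fy': 447.9049050261406, 'cx': 253.76438801250816, 'cy': 196.4022719154697, 'position': array([0.54496766, 0.79852193, 0.74542246]), 'orientation': array([ 0.0044863 , -0.03137552,  0.9203988 , -0.3896941 ])}
spring_puller [([0.6243, 0.0744, 0.0007], 0.8), ([0.5497, 0.0844, -0.0021], 0.64), ([0.5548, 0.2054, 0.0111], 0.59)]
tool_rack [([0.5475, 0.2506, -0.0006], 0.87), ([0.5637, -0.2035, 0.0235], 0.62)]
drive_plate [([0.587, -0.1003, 0.0026], 0.81)]
pull_eye [([0.5637, -0.206, 0.0231], 0.56)]
anchor_post [([0.6175, -0.2232, 0.0197], 0.66)]
0.6 0.025
```

View pics/top0.png

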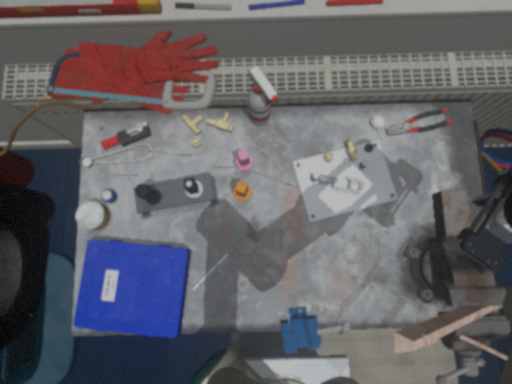

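View pics/side0.png

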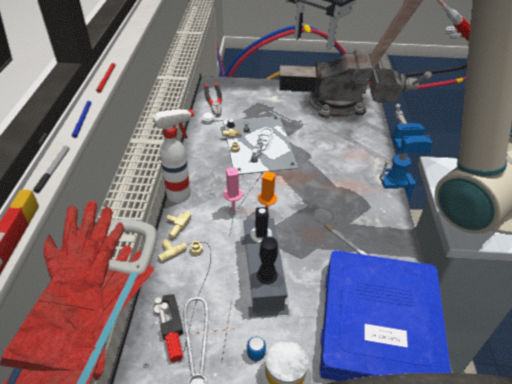

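Top picture: the candidates for the puller are pink (243,158), orange (242,190), the black tool in the rack's plate-side hole (193,186), and the tall black tool in the other hole (147,193), which should be the nut driver. I choose (193,186) (side view: 262,222), and a close crop will check it.

```bash
cat > h.py <<'E'
import numpy as np, cv2
from scipy.spatial.transform import Rotation as R
from plant import vision
def proj(p,c):
    k=vision.get_calibration(c); q=k["orientation"]
    v=R.from_quat(np.r_[q[1:],q[0]]).inv().apply(np.asarray(p)-k["position"])
    return np.array([k["cx"]+k["fx"]*v[...,0]/v[...,2],k["cy"]+k["fy"]*v[...,1]/v[...,2]]).T
def crop(im,x,y,w,h,s): return cv2.resize(im[y:y+h,x:x+w],(w*s,h*s),interpolation=cv2.INTER_CUBIC)
def quat(yaw):  # tool down, tool y axis at yaw (closing line)
    x=np.array([np.sin(yaw),-np.cos(yaw),0]); y=np.array([np.cos(yaw),np.sin(yaw),0]); z=np.cross(x,y)
    # want z down
    if z[2]>0: x=-x
    q=R.from_matrix(np.c_[x,y,[0,0,-1]]).as_quat(); return np.r_[q[3],q[:3]]
E
python3 - <<'E'
from h import *
t=cv2.imread("pics/top0.png"); s=cv2.imread("pics/side0.png")
a=crop(t,120,160,120,70,3);b=crop(s,225,190,80,130,3);c=crop(t,280,130,133,97,3);d=crop(s,215,105,93,75,4)
C=np.zeros((600,800,3),np.uint8)
for im,x,y in((a,0,0),(c,0,210),(b,400,0),(d[:, :400],400,0)): 
    if im is d: continue
    h,w=im.shape[:2];C[y:y+h,x:x+w]=im[:600-y,:800-x]
d=crop(s,220,110,90,70,4); d=d[:, :400]; C[320:600,400:760]=d
C[0:320,400:640]=b[:320]
cv2.imwrite("pics/c1.png",C)
E
```

```text
(no output)
```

View pics/c1.png

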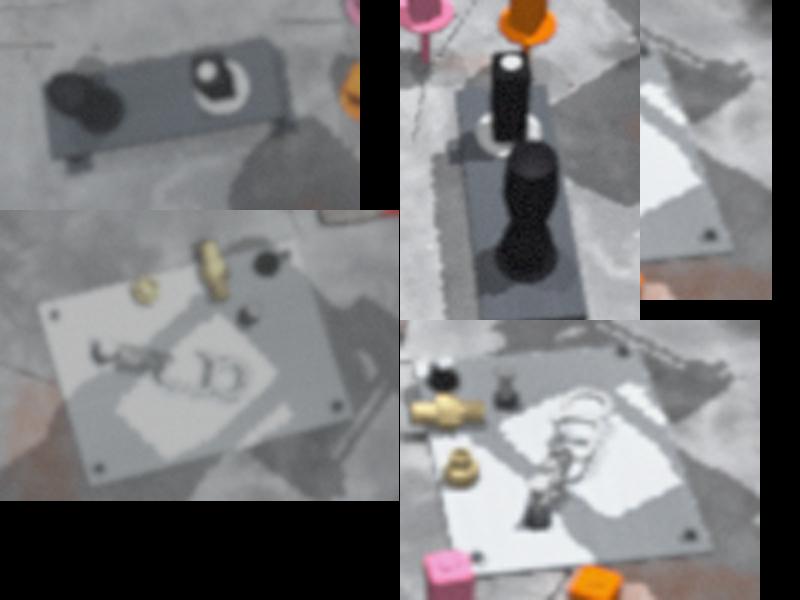

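The crop confirms it: the tool at (193,186) has a square black grip and a steel flange, and its neighbour is the waisted round nut driver. The network points also agree with each other: stud to post 130 mm, stud to eye 108 mm, angle 0.47 rad. Next I get the rack yaw and grasp.

```bash
python3 - <<'E'
from h import *
from plant import models,inverse_kinematics,telemetry
def back(px,c,z):
    k=vision.get_calibration(c);q=k["orientation"]
    d=R.from_quat(np.r_[q[1:],q[0]]).apply(np.c_[(px[:,0]-k["cx"])/k["fx"],(px[:,1]-k["cy"])/k["fy"],np.ones(len(px))])
    return k["position"]+d*((z-k["position"][2])/d[:,2])[:,None]
for c in("top","side"):
  for d in models.regions_of("tool_rack",c)[:1]:
    m=d["pixels"].astype(np.uint8); cn=max(cv2.findContours(m,0,1)[0],key=cv2.contourArea)[:,0]
    w=(back(cn.astype(float),c,0.06)[:,:2]*1000).astype(np.float32)
    print(c,cv2.minAreaRect(w))
  for z,p in((.064,(.5565,.2045,.064)),(.13,(.5565,.2045,.13))): print(c,proj(np.array(p),c))
c0=np.array([.5565,.2045])
for yaw in(np.radians(102.5),np.radians(-77.5)):
  for p in([*c0,.2],[.56,-.2,.2],[.63,-.26,.12]):
    print(yaw,p,inverse_kinematics(np.array(p),quat(yaw)))
print(telemetry.current_tool_rot())
E
```

```text
top ((540.804443359375, 243.87869262695312), (78.99989318847656, 199.08456420898438), 8.99331283569336)
top [191.98498526 188.43925361]
top [187.04467138 183.27800286]
side ((548.23974609375, 272.479736328125), (73.94759368896484, 226.41099548339844), 8.370556831359863)
side [260.64650559 234.16792668]
side [261.57654404 211.38044478]
1.7889624832941877 [np.float64(0.5565), np.float64(0.2045), 0.2] [ 2.34833668e-01  3.20603088e-01  1.51646706e+00 -4.44089210e-16
  1.30452251e+00 -1.55412882e+00]
1.7889624832941877 [0.56, -0.2, 0.2] [-4.59999254e-01  3.23192730e-01  1.51255622e+00 -4.44089210e-16
  1.30584371e+00 -2.24896174e+00]
1.7889624832941877 [0.63, -0.26, 0.12] [-4.93409787e-01  5.03964238e-01  1.42149366e+00 -4.44089210e-16
  1.21613475e+00 -2.28237227e+00]
-1.3526301702956054 [np.float64(0.5565), np.float64(0.2045), 0.2] [ 2.34833668e-01  3.20603088e-01  1.51646706e+00 -4.44089210e-16
  1.30452251e+00  1.58746384e+00]
-1.3526301702956054 [0.56, -0.2, 0.2] [-4.59999254e-01  3.23192730e-01  1.51255622e+00 -4.44089210e-16
  1.30584371e+00  8.92630916e-01]
-1.3526301702956054 [0.63, -0.26, 0.12] [-4.93409787e-01  5.03964238e-01  1.42149366e+00 -4.44089210e-16
  1.21613475e+00  8.59220383e-01]
[8.47561606e-05 9.01794238e-01 4.32165644e-01 3.18275305e-05]
```

```bash
python3 - <<'E'
from h import *
from plant import r,gripper_to,models,telemetry
q=quat(np.radians(-80.5)); p=np.array([.5545,.2025,0])
gripper_to(.064)
r.move_to(p+[0,0,.30],q)
print("t",telemetry.current_t())
r.move_l(p+[0,0,.104],vel=.2,guard=15)
gripper_to(0.0,f_grip=45)
print(telemetry.current_opening(),telemetry.current_finger_force(),telemetry.current_ee_pos(),telemetry.current_wrist_force(),telemetry.current_t())
r.move_l(p+[0,0,.30],vel=.2)
print(telemetry.current_opening(),telemetry.current_wrist_force())
r.move_l(np.array([.553,-.07,.30]),vel=.3)
t=vision.snapshot("top");s=vision.snapshot("side")
for c in("top","side"): print(c,[(np.round(d["at"],4),d["score"]) for d in models.mark_of("spring_puller",c)])
print(telemetry.current_ee_pos(),telemetry.current_t())
cv2.imwrite("pics/c2.png",np.vstack([t[100:384,100:500],s[60:344,60:460]])[...,::-1])
E
```

```text
t 3.425
0.023956207011374204 44.976122975349426 [0.55455168 0.20242013 0.1041055 ] [-0.25738789 -0.05665759  0.77879063] 5.2583
0.023896456450102084 [-0.50789203 -0.25848917 -1.5432534 ]
top [(array([0.6228, 0.0534, 0.03  ]), 0.69), (array([0.5258, 0.0939, 0.0278]), 0.55)]
side [(array([0.523 , 0.0942, 0.028 ]), 0.71), (array([ 0.5531, -0.0675,  0.2065]), 0.67), (array([0.6181, 0.0545, 0.0287]), 0.63)]
[ 0.55300728 -0.06858605  0.30006318] 7.65
```

View pics/c2.png

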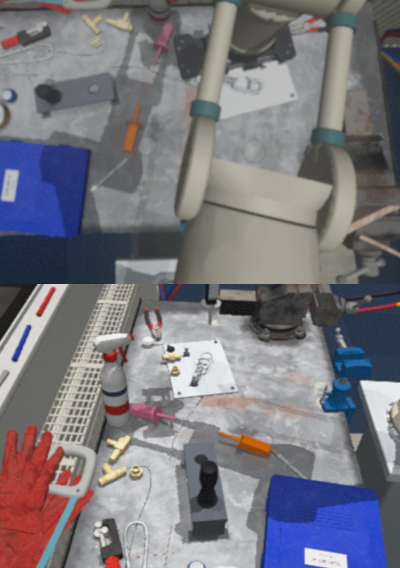

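The puller is held; its tip is where I expected (side mark 0.553, -0.068, 0.2065). The pink (160,410) and orange (245,443) look-alikes now lie on the bench. My path kept well above and away from them, so I leave them alone. Before stretching I check clearance to the vise.

```bash
python3 - <<'E'
from h import *
t=cv2.imread("pics/top0.png"); s=cv2.imread("pics/side0.png")
pv=np.array([.5869,-.0989]);C=[]
for im,c in((t,"top"),(s,"side")):
    im=cv2.resize(im,None,fx=2,fy=2)
    for a in(-103,-76.3):
        o=pv+.178*np.array([np.cos(np.radians(a)),np.sin(np.radians(a))])
        u=np.array([np.cos(np.radians(-80.5)),np.sin(np.radians(-80.5))]);v=np.array([-u[1],u[0]])
        pts=np.array([[*(o+i*.0885*u+j*.0375*v),.172] for i,j in((1,1),(1,-1),(-1,-1),(-1,1))])
        cv2.polylines(im,[(proj(pts,c)*2).astype(np.int32)],True,(0,0,255),1)
        pts[:,2]=0
        cv2.polylines(im,[(proj(pts,c)*2).astype(np.int32)],True,(0,255,0),1)
    for p in((.5869,-.0989,.024),(.5627,-.2042,.024),(.6178,-.2251,.024)):
        cv2.circle(im,tuple((proj(np.array(p),c)*2).astype(int)),2,(255,0,255),-1)
    C.append(im)
cv2.imwrite("pics/c3.png",np.hstack([C[0][200:620,560:1024],C[1][60:480,400:736]]))
E
```

```text
(no output)
```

View pics/c3.png

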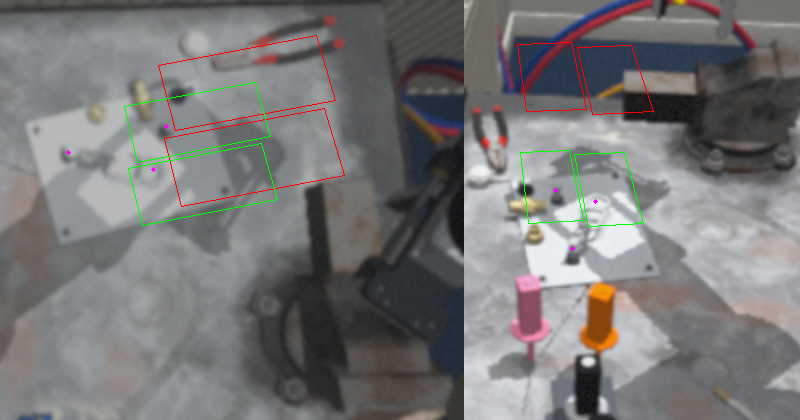

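The projected points sit on stud, eye and post. The gripper body's outline passes about 10 mm from the vise jaw (310,185), so I turn the gripper 12° away from it, then insert the pin.

```bash
python3 - <<'E'
from h import *
from plant import r,telemetry,models
q=quat(np.radians(-68)); e=np.array([.5627,-.2042,0])
r.move_to(e+[0,0,.20],q)
r.move_l(e+[0,0,.131],vel=.15)
w0=telemetry.current_wrist_force()
g=r.move_l(e+[0,0,.105],vel=.06,guard=3)
print(g,telemetry.current_ee_pos(),telemetry.current_wrist_force()-w0,telemetry.current_t())
if not g:
    pv=np.array([.5869,-.0989]); a=np.arctan2(*(e[:2]-pv)[::-1])
    P=lambda rr:np.r_[pv+rr*np.array([np.cos(a),np.sin(a)]),.105]
    for rr in(.126,.146):
        r.move_l(P(rr),vel=.06)
        print(rr,(telemetry.current_wrist_force()-w0).round(2))
    for c in("side","top"):
        im=vision.snapshot(c); cv2.imwrite(f"pics/{c}4.png",im[...,::-1])
        print([(np.round(d["at"],4),round(d["score"],2)) for d in models.mark_of("pull_eye",c)])
    print(telemetry.current_t())
E
```

```text
False [ 0.56259584 -0.20425315  0.10461589] [-0.41740796 -0.03705679 -0.15763858] 9.55
0.126 [0.73 0.88 0.36]
0.146 [ 1.64  1.65 -1.06]
[(array([ 0.5559, -0.2329,  0.025 ]), 0.49)]
[]
10.6833
```

The eye follows the pin: it is measured at radius 0.1375 m, as expected. I continue the stretch and swing.

```bash
python3 - <<'E'
from h import *
from plant import r,telemetry,models
pv=np.array([.5869,-.0989]); a0=np.arctan2(-.2042+.0989,.5627-.5869); a1=np.arctan2(-.2251+.0989,.6178-.5869)
P=lambda rr,a:np.r_[pv+rr*np.array([np.cos(a),np.sin(a)]),.105]
r.move_l(P(.178,a0),vel=.06); print(telemetry.current_wrist_force().round(2))
for a in np.linspace(a0,a1,6)[1:]: r.move_l(P(.178,a),vel=.06)
print(telemetry.current_wrist_force().round(2))
for c in("side","top"):
    im=vision.snapshot(c); cv2.imwrite(f"pics/{c}5.png",im[...,::-1])
    for n in("pull_eye","anchor_post"):
        for d in models.mark_of(n,c):
            v=d["at"][:2]-pv; print(c,n,np.round(d["at"],4),round(d["score"],2),"r",np.hypot(*v),"ang-a1",np.arctan2(v[1],v[0])-a1)
s=cv2.imread("pics/side5.png"); cv2.imwrite("pics/c5.png",crop(s,210,90,110,90,6))
print(telemetry.current_t())
E
```

```text
[ 0.14  2.86 -1.31]
[-0.68  3.97 -1.62]
side pull_eye [ 0.6278 -0.265   0.0222] 0.6 r 0.17106145094672853 ang-a1 0.001308848540571672
side anchor_post [ 0.6163 -0.2241  0.0223] 0.64 r 0.12860559863396304 ang-a1 -0.009479807226620895
side anchor_post [ 0.5855 -0.1004  0.0031] 0.21 r 0.0020518284528682905 ang-a1 -0.9910543008747958
top pull_eye [ 0.6265 -0.2647  0.0189] 0.59 r 0.170463485826144 ang-a1 -0.005675497586410394
top anchor_post [ 0.6191 -0.2263  0.0228] 0.9 r 0.13140624033888193 ang-a1 0.007437398227148062
13.7917
```

View pics/c5.png

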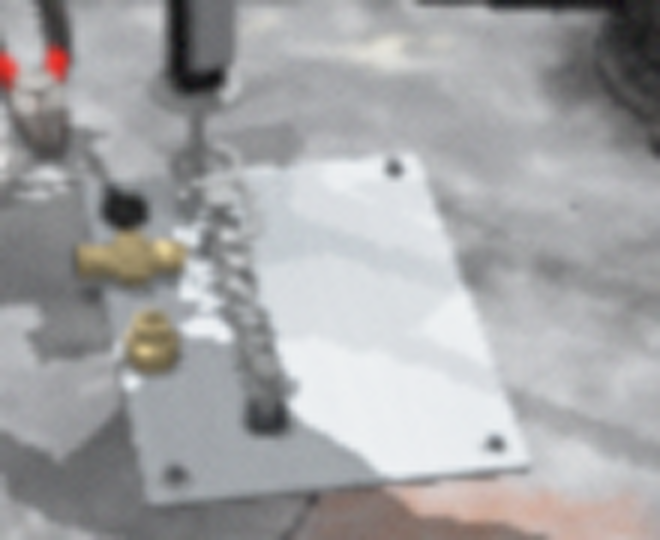

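The side view shows the spring stretched along the stud–post line, with the pin in the eye at crop (200,150). The eye is at r = 0.171 m, on the line to within 0.006 rad. Now I ease back.

```bash
python3 - <<'E'
from h import *
from plant import r,telemetry,models
pv=np.array([.5869,-.0989]); a1=np.arctan2(-.2251+.0989,.6178-.5869)
u=np.array([np.cos(a1),np.sin(a1)])
for rr in(.166,.158,.153):
    r.move_l(np.r_[pv+rr*u,.105],vel=.04); f=telemetry.current_wrist_force(); print(rr,f.round(2),"radial",f[:2]@u)
for c in("side","top"):
    vision.snapshot(c)
    for d in models.mark_of("pull_eye",c):
        v=d["at"][:2]-pv; print(c,np.round(d["at"],4),round(d["score"],2),"r",np.hypot(*v),"ang-a1",np.arctan2(v[1],v[0])-a1)
print(telemetry.current_t())
E
```

```text
0.166 [-0.29  2.36 -1.31] radial -2.363563044413473
0.158 [-0.33 -0.49 -2.17] radial 0.39679373986586347
0.153 [ 0.51 -0.25 -1.05] radial 0.36092922377547293
side [ 0.6254 -0.2478  0.0245] 0.69 r 0.15379681401121414 ang-a1 0.012896146672361164
15.0667
```

The pull dropped to zero and the eye holds at r = 0.154 m, so it is hooked. Next: lift out, check, and return the puller.

```bash
python3 - <<'E'
from h import *
from plant import r,gripper_to,telemetry,models
p=telemetry.current_ee_pos()
g=r.move_l(np.r_[p[:2],.145],vel=.06,guard=4); print(g,telemetry.current_wrist_force().round(2))
r.move_l(np.r_[p[:2],.30],vel=.2)
q=quat(np.radians(-80.5)); h=np.array([.5545,.2025,0])
r.move_l(np.array([.5545,0,.30]),vel=.3)
r.move_to(h+[0,0,.30],q)
for c in("top","side"):
    im=vision.snapshot(c); cv2.imwrite(f"pics/{c}6.png",im[...,::-1])
    for n in("pull_eye","anchor_post","spring_puller"):
        print(c,n,[(np.round(d["at"],4),round(d["score"],2)) for d in models.mark_of(n,c)])
print(telemetry.current_ee_pos(),telemetry.current_t())
s=cv2.imread("pics/side6.png");t=cv2.imread("pics/top6.png")
cv2.imwrite("pics/c6.png",np.hstack([crop(s,210,90,110,100,4),crop(t,300,130,90,100,4)]))
E
```

```text
False [-0.15 -0.72 -1.92]
top pull_eye [(array([ 0.6247, -0.2502,  0.0213]), 0.69), (array([ 0.5887, -0.0988, -0.0009]), 0.39)]
top anchor_post [(array([ 0.6215, -0.2299,  0.0222]), 0.83)]
top spring_puller [(array([0.5205, 0.0942, 0.029 ]), 0.88), (array([0.6203, 0.0551, 0.0299]), 0.58), (array([0.5591, 0.2039, 0.2057]), 0.51)]
side pull_eye [(array([ 0.626 , -0.2482,  0.0218]), 0.69)]
side anchor_post [(array([ 0.6167, -0.2226,  0.0201]), 0.92)]
side spring_puller [(array([0.5554, 0.2004, 0.2104]), 0.9), (array([0.523 , 0.0901, 0.0261]), 0.64), (array([0.6193, 0.0546, 0.0295]), 0.62)]
[0.55468126 0.2017437  0.30012159] 19.0417
```

View pics/c6.png

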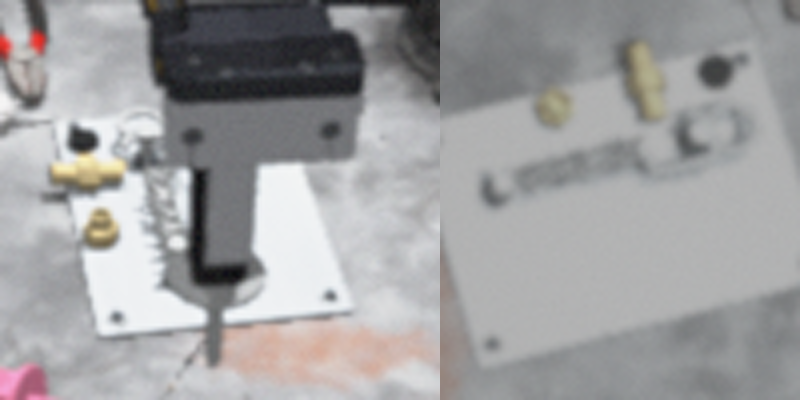

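With the puller withdrawn, the top crop shows the spring still stretched from the stud (495,190) to the post (695,130), with the eye beyond it at (725,130). It is hooked. Now I hang the puller back.

```bash
python3 - <<'E'
from h import *
from plant import r,gripper_to,telemetry,models
h=np.array([.5545,.2025,0])
r.move_l(h+[0,0,.16],vel=.2)
g=r.move_l(h+[0,0,.1045],vel=.06,guard=6); print(g,telemetry.current_ee_pos(),telemetry.current_wrist_force().round(2))
gripper_to(.060); r.hold(.3)
r.move_l(h+[0,0,.30],vel=.15)
r.move_to(np.array([.42,.0,.32]),quat(np.radians(-80.5)))
for c in("top","side"):
    im=vision.snapshot(c); cv2.imwrite(f"pics/{c}7.png",im[...,::-1])
    for n in("pull_eye","spring_puller"):
        print(c,n,[(np.round(d["at"],4),round(d["score"],2)) for d in models.mark_of(n,c)])
print(telemetry.current_t())
E
```

```text
True [0.55380032 0.20230211 0.10413359] [0.32 0.51 4.11]
top pull_eye [(array([ 0.6223, -0.2482,  0.0184]), 0.57)]
top spring_puller [(array([0.555 , 0.2028, 0.0121]), 0.7)]
side pull_eye [(array([ 0.6249, -0.2462,  0.0218]), 0.69)]
side spring_puller [(array([0.6217, 0.0522, 0.0311]), 0.97), (array([0.5557, 0.201 , 0.0115]), 0.68), (array([0.5238, 0.0941, 0.0256]), 0.55)]
24.5583
```

View pics/side7.png

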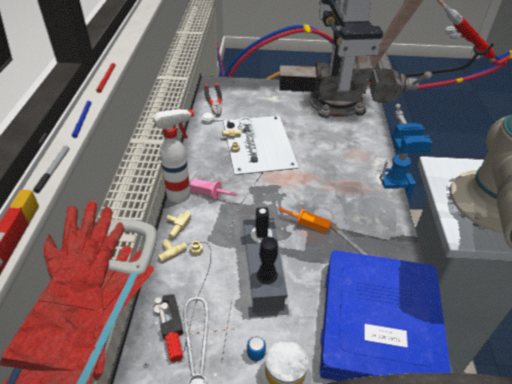

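The puller hangs in its hole again at (262,222), tip at z ≈ 0.012 m. The spring stays hooked near (250,140), and the arm is clear of everything.

```bash
python3 -c "
from plant import r
print(r.sign_off())"
```

```text
the job is handed in; nothing more can be done
None
```

The spring is hooked on the anchor post and the puller is back in its own rack hole; I handed the job in at about 25 s. The pink and orange look-alikes fell over between my first picture and the one after lifting the puller; my planned path kept clear of them, but I don't know why they fell.

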